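# Roll the seal bar home and torque its clamp bolt

## Robot

A 6-joint arm with a two-finger parallel gripper is mounted at the origin on the work surface. World frame = base frame: x ahead of the robot, y to its left, z up, the work surface at z = 0. Lengths are in m, angles in rad, forces in N, time in s.
With the tool pointing down it reaches from about 0.25 to 0.775 m from the base axis. Payload 4 kg.
Tool frame: the origin (TCP) lies at the very end of the fingers, on their centre line; the grasp point (between the pads) lies hold_point_z behind it (hold_point_z is the distance from the TCP to the grasp point, in m); z points along the fingers, y is the direction in which the jaws open and shut (so a half turn about z gives the same grasp; the last joint's range is limited). The gripper opens to 94 mm and grips with 3 to 60 N. Pads are 16 mm wide; open, the fingers measure 119 mm over their backs; the gripper's body (75 mm by 177 mm) begins 78 mm behind the grasp point.
Start: joints at [1.174, 0.087, 1.371, -0, 1.684, -0.103], TCP at [0.159, 0.526, 0.206] pointing down, gripper open.
Joint ranges: [-3.1, 3.1], [-0.76, 2.03], [0.27, 2.55], [-1.08, 4.22], [0.17, 2.65], [-2.57, 2.57]. Speed limits (rad/s): [2.79, 2.79, 3.14, 3.14, 3.14, 3.14].

## Interface

Orientations are given as [roll, pitch, yaw] about the fixed x, y, z axes, in that order (R = Rz(yaw) Ry(pitch) Rx(roll)).
In Python, from bench import * gives the robot as it stands.
- The arm moves only by the tool step_arm, never from a script. Its argument "increments" is text: rows parted by semicolons, each of 6 numbers parted by spaces: the shift along the tool's x, y, z in cm, then the turn, a rotation vector about the tool's x, y, z in rad. A call has 1 to 5 rows; each row shifts and turns the commanded pose from where the row before left it, along the tool's axes as they then stand; what a row does not reach is not made up. A row lasts 1/10 s, in which the tool goes at most 50 mm and 8.59 degrees, less where a joint would pass 70% of its speed; a pose out of reach is approached as far as the arm can. A call is refused whole if a number of a shift passes 5 or a number of a turn 0.15, either way. A call with a gripper value outside its range is refused whole. "claw" is the gripper's target within -1 to 1 (shut at 1, half-way at 0, fully open at -1), set as the call begins (left out, the last holds). The fingers move at their own pace and stop on an object; the grip force is fixed at half the most. Time passes only in rows, so rows that do not move let the fingers close. It gives the time, the measured TCP pose, the force and the opening at its end, in the units of the state.
- get_obs(): the state, without advancing time (a new reading comes with each control period).
- snapshot(name): name is "scene" or "side" or "wrist"; returns the picture (420x560x3 uint8, red, green, blue); there is no depth.
- calibration(name): a dict with "camera_matrix" (3x3 intrinsics, pixels), "k1" (the pictures are not rectified: a ray, as slopes to the right and down, at radius r is drawn at 1 + k1 r^2 times it, then the intrinsics apply), "eye" and "orientation" of the camera in the world; the wrist camera has in their place "tool_from_camera" (4x4, takes a point from camera to tool coordinates, whose origin is the TCP and whose axes are the flange's). Camera axes: x right, y up, looking along -z (the intrinsics and any distortion apply to the point x, -y, -z); pixel columns grow to the right and rows downward; lengths in m; the calibration is good to about 2 mm. A picture is of the moment at which its call begins: read the wrist's pose just before it. calibration takes no time and is no camera call.
- close_job(): hands the job in, once; it reports no verdict.
The state is a dict: "time": time; "joint_positions": joint angles; "qvel": joint speeds; "joint_torque": joint torques, N m; "tool_pos": TCP position; "ee_rot": TCP orientation; "wrist_force": force on the tool from outside, world axes, zero at the start; "wrist_torque": the same for the moment, N m; "width": finger opening in m.
Only numpy, scipy, OpenCV 4.12 (cv2) and the standard library are available. Lean on these libraries where they do the work, as an engineer would, in place of code of your own. Each camera call takes 0.05 s, during which the arm holds its last target. There are 200 camera calls.

## Task

Using the hand roller, roll firmly along the seal bar on the edge of the crankcase until every section is pressed fully home, without pressing it with the fingers, and stand the roller back on its mat on its wheels. Only once the whole bar is home, push the handle of the click wrench on the clamp bolt clockwise until the bolt is tight and the handle's hinge clicks over, then let go. Leave the other things on the bench where they are.

Things in the scene. Friction and masses are not known exactly. Their poses are not given: they have to be found in the camera images.
- case: Aluminium crankcase, a block 150 (x) by 220 (y) by 50 mm high, fixed to the bench. Origin at the centre of its underside; z up. The seal bar runs along y near its +x edge (the edge farther from the robot); the clamp bolt with the wrench is at its -x, +y corner.
- strip: The seal bar: a straight row of six rigid grey sections end to end, 168 mm long (y), 24 mm wide (x). Origin at its middle, at the height of the case's top face (50 mm above the bench); same axes as the case; 53 mm from the case's centre, 10 mm in from its edge. A section takes about 6 N to press down (the wheels may bear on several at once), stops firmly when home and stays where left.
- strip_end_a (a point): End of the seal bar on the -y side, on its centre line, at the height of the case's top face. Each section now stands 5 mm above that face; fully home it stands 1 mm above it.
- strip_end_b (a point): End of the seal bar on the +y side, on its centre line, at the height of the case's top face, which is flat and bare 20 mm to either side of the centre line.
- seal0 (a joint): How far section 0 of the seal bar (counted from strip_end_a) is pressed down, m: 0 standing proud, 0.004 fully home.
- seal1 (a joint): How far section 1 of the seal bar (counted from strip_end_a) is pressed down, m: 0 standing proud, 0.004 fully home.
- seal2 (a joint): How far section 2 of the seal bar (counted from strip_end_a) is pressed down, m: 0 standing proud, 0.004 fully home.
- seal3 (a joint): How far section 3 of the seal bar (counted from strip_end_a) is pressed down, m: 0 standing proud, 0.004 fully home.
- seal4 (a joint): How far section 4 of the seal bar (counted from strip_end_a) is pressed down, m: 0 standing proud, 0.004 fully home.
- seal5 (a joint): How far section 5 of the seal bar (counted from strip_end_a) is pressed down, m: 0 standing proud, 0.004 fully home.
- roller: Two-wheeled hand roller, about 0.5 kg, loose on the mat. Origin at the bottom of the wheels, midway between them; z up; x is the rolling direction (either way round is the same). Two free-turning black wheels, 44 mm across, 36 mm wide, axles along y at x = -26 and +26 mm. Steel frame 96 long (x), 47 wide (y), from 17 to 50 mm above the origin; above it a wooden grip bar.
- roller_grip (a point): Middle of the roller's wooden grip bar, 90 mm above the roller's origin. The bar is 100 long (roller's x), 26 wide (y), 32 mm high (74 to 106 mm above the origin); grip it across y. Two posts 14 mm thick carry it at x = -30 and +30 mm.
- mat: Black rubber mat fixed on the bench, 180 (x) by 120 (y) by 4 mm. Origin at the centre of its underside.
- bolt_axis (a point): Point on the clamp bolt's upright turning axis at the height of the wrench's handle, 104 mm above the bench. The click wrench is already on the bolt and stays there; it reaches out horizontally, roughly to +y of the case, beyond the case's end.
- handle_grip (a point): Middle of the wrench's black grip, 160 mm from bolt_axis, 104 mm above the bench. The grip is a round bar 28 mm across, from 120 to 210 mm from bolt_axis, with open bench below. Pushed sideways near its middle, about 3 N turns the bolt and 11 to 15 N breaks the hinge over.
- wrench (a joint): Turn of the bolt and wrench, rad, growing clockwise seen from above (the grip moves away from the robot). Starts between 0 and 0.2; the bolt is tight and stops firmly at 0.5. Stays where it is left.
- handle (a joint): Angle of the wrench's break-over hinge (45 mm from bolt_axis), rad: 0 straight. Once the bolt is tight, a harder push on the grip in the same direction breaks it over, up to its stop at 0.2; it has clicked at 0.12. Springs back to 0 when let go.
- socket: Bystander: loose steel socket, 32 mm across and 42 mm tall, standing on top of the case near one corner. Origin at its underside.
- oil: Bystander: closed grey oil bottle, 66 mm across, 170 mm tall. Origin at its underside.
- piston: Bystander: bare aluminium piston, 54 mm across, 60 mm tall, standing. Origin at its underside.
- screwdriver: Bystander: screwdriver lying near the robot. Origin at its underside.
- hammer: Bystander: hammer lying on the left of the bench. Origin at its underside.
- spanner: Bystander: open-ended spanner lying on the left of the bench. Origin at its underside.
- tin: Bystander: steel tin, 76 mm across, 50 mm tall. Origin at its underside.
Mind the look-alikes: they are no part of the job. There is more than one size of the mat; the one meant has the size given above.

How it is judged:
On the way, in this order (a step that is already met when the one before it is completed fails the run):
1. the roller presses on the seal bar (contact force between roller and strip above 5 N), for 0.05 s.
2. every section of the seal bar is pressed at least 3 mm of its 4 mm down (value of joint each of seal0, seal1, seal2, seal3, seal4, seal5 above 0.003 m), for 0.2 s.
3. the bolt is tight and the wrench's hinge breaks over (value of joint wrench above 0.46 rad and value of joint handle above 0.12 rad), for 0.05 s.
At the end, for the whole second after the job is handed in: Every section of the seal bar is down by 3 mm or more, the wrench's bolt is turned to at least 0.45 rad with its handle sprung back straight (under 0.05 rad), and the roller stands still and upright (within 0.1 rad) on its wheels with its centre over the mat (all of step 2 and value of joint wrench above 0.45 rad and value of joint handle below 0.05 rad and angle between roller's own z axis and vertical below 0.1 rad and height (world z) of roller below 0.012 m and x of roller in the frame of mat between -0.09 and 0.09 m and y of roller in the frame of mat between -0.06 and 0.06 m and linear speed of roller below 0.02 m/s); the robot touches nothing.
It fails at once if the wrench's hinge is broken over before the whole bar is home (value of joint handle above 0.08 rad and not (value of joint each of seal0, seal1, seal2, seal3, seal4, seal5 above 0.003 m)).
It fails at once if the fingers or the arm press on the seal bar (contact force between any of the fingers, the arm and strip above 1.5 N).
It fails at once if a bystander is moved by more than 30 mm (distance of any of socket, oil, piston, screwdriver, hammer, spanner, tin from where it was at the start of the episode above 0.03 m).
It also fails if it takes over 67 s, if anything falls off the work surface, if the arm or the gripper's body presses on something with over 40 N, if the wrist force passes 120 N, or if a joint passes its speed limit or range.

## Working session

There is one attempt and no reset: what is moved stays moved. The work goes in short steps, Python scripts to look and compute and a tool call to move; the robot and the scene stay as the last step left them, time stands still between calls to the robot, and variables do not carry over. Pictures are saved under pics/ and viewed, about 8 in all and at most 12, crops included, and the job is handed in when it is done.

Besides the shell and the picture viewer there is one more tool, called after "Call:" by a JSON object that holds its "name" and its "arguments". step_arm: Moves the arm, as the interface text tells. Its arguments: {"type":"object","properties":{"increments":{"type":"string"},"claw":{"type":"number"}},"required":["increments"]}

```bash
mkdir -p pics; ls
python3 - <<'E'
from bench import *
import cv2,numpy as np
np.set_printoptions(precision=4,suppress=True)
print(get_obs())
for n in("scene","side","wrist"):
    print(n,calibration(n)); 
    cv2.imwrite(f"pics/{n}0.png",snapshot(n)[:,:,::-1])
E
```

```text
pics
{'time': 0.0, 'joint_positions': array([ 1.1739,  0.0879,  1.3722, -0.    ,  1.6836, -0.1031]), 'qvel': array([0.0002, 0.0007, 0.0013, 0.0009, 0.0005, 0.0008]), 'joint_torque': array([ -0.0019, -34.0191, -30.242 ,   0.0714,   0.0334,  -0.0002]), 'tool_pos': array([0.1591, 0.5259, 0.2043]), 'ee_rot': array([-3.1394, -0.0002,  2.8478]), 'wrist_force': array([-0.7805,  0.6065, -0.4972]), 'wrist_torque': array([ 0.0149, -0.0005,  0.0383]), 'width': 0.09368788995424684}
scene {'camera_matrix': array([[517.723 ,   0.    , 279.6284],
       [  0.    , 517.723 , 203.1448],
       [  0.    ,   0.    ,   1.    ]]), 'k1': -0.08642260231341536, 'eye': array([ 1.2318, -0.22  ,  1.3086]), 'orientation': array([ 0.583 , -0.0104,  1.2322])}
side {'camera_matrix': array([[426.9911,   0.    , 286.0661],
       [  0.    , 426.9911, 214.8481],
       [  0.    ,   0.    ,   1.    ]]), 'k1': 0.04282194191506475, 'eye': array([ 0.1931, -0.8035,  0.9191]), 'orientation': array([ 0.8469,  0.0058, -0.3312])}
wrist {'camera_matrix': array([[301.325 ,   0.    , 281.4104],
       [  0.    , 301.325 , 214.3656],
       [  0.    ,   0.    ,   1.    ]]), 'k1': -0.03042075306547655, 'tool_from_camera': array([[-0.0001,  0.9713,  0.2377,  0.0697],
       [ 1.    ,  0.0003, -0.0007, -0.0001],
       [-0.0007,  0.2377, -0.9713, -0.179 ],
       [ 0.    ,  0.    ,  0.    ,  1.    ]])}
```

View pics/scene0.png

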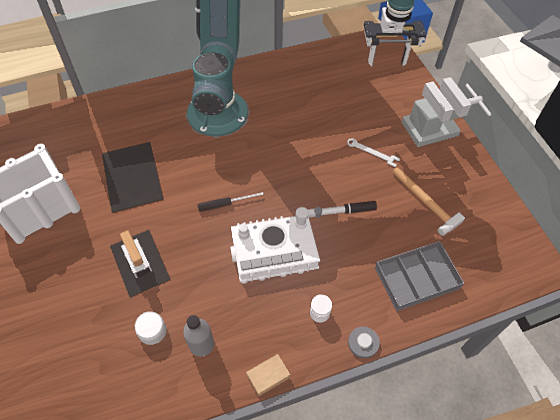

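View pics/side0.png

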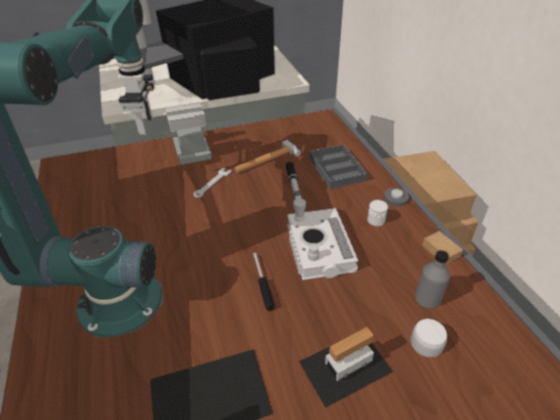

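The scene view shows the robot base at (217,112) and the case at (275,247). The seal bar is on its lower, +x edge at (272,262). The wrench grip is at (360,207). The roller, with its orange grip at (132,248), stands on the smaller mat at (140,263).

Look-alikes:
- **Mats:** a bigger black mat at (132,176). The one I want is at (140,263), and I'll check its size.
- **Handle:** the hammer at (425,200), spanner at (372,152) and screwdriver at (230,200). The one I want is the grip at (360,207), attached to the bolt.
- **Seal bar:** the grey tray at (420,275), which is off the case.

```bash
cat > h.py <<'E'
import cv2,numpy as np
from scipy.spatial.transform import Rotation as R
from bench import *
np.set_printoptions(precision=4,suppress=True)
def cam(n,obs=None):
    c=calibration(n)
    if n=="wrist":
        T=np.array(c["tool_from_camera"]); o=obs or get_obs()
        Rt=R.from_euler("xyz",o["ee_rot"]).as_matrix()
        return c,Rt@T[:3,:3],Rt@T[:3,3]+o["tool_pos"]
    return c,R.from_euler("xyz",c["orientation"]).as_matrix(),np.array(c["eye"])
def rays(C,uv):
    c,Rm,e=C; uv=np.atleast_2d(np.float64(uv)); 
    p=cv2.undistortPoints(uv[:,None],c["camera_matrix"],np.array([c["k1"],0,0,0,0.]))[:,0]
    d=np.c_[p[:,0],-p[:,1],-np.ones(len(p))]@Rm.T
    return e,d
def onz(C,uv,z):
    e,d=rays(C,uv); return e+d*((z-e[2])/d[:,2])[:,None]
def proj(C,P):
    c,Rm,e=C; q=(np.atleast_2d(P)-e)@Rm; q=q*[1,-1,-1]
    return cv2.projectPoints(q,np.zeros(3),np.zeros(3),c["camera_matrix"],np.array([c["k1"],0,0,0,0.]))[0][:,0]
def tri(C1,u1,C2,u2):
    e1,d1=rays(C1,u1);e2,d2=rays(C2,u2);d1=d1[0];d2=d2[0]
    s=np.linalg.lstsq(np.c_[d1,-d2],e2-e1,rcond=None)[0]
    a,b=e1+s[0]*d1,e2+s[1]*d2; return (a+b)/2,np.linalg.norm(a-b)
E
python3 - <<'E'
from h import *
S=cam("scene");D=cam("side")
im=cv2.imread("pics/scene0.png")
hsv=cv2.cvtColor(im,cv2.COLOR_BGR2HSV)
v=hsv[...,2]
for nm,m,z in(("dark",(v<55),.004),("orange",(hsv[...,0]>8)&(hsv[...,0]<22)&(hsv[...,1]>120)&(v>150),.106)):
    m=cv2.morphologyEx((m*255).astype(np.uint8),cv2.MORPH_CLOSE if nm=="dark" else cv2.MORPH_OPEN,np.ones((3,3)))
    for c in cv2.findContours(m,0,2)[0]:
        r=cv2.minAreaRect(c)
        if cv2.contourArea(c)>80 and r[0][1]>120 and r[0][0]<480:
            b=onz(S,cv2.boxPoints(r),z); print(nm,np.round(r[0]),b.mean(0),np.linalg.norm(b[0]-b[1]),np.linalg.norm(b[1]-b[2]),(b[1]-b[0])[:2])
a=cv2.resize(im[190:300,210:400],(800,463),interpolation=cv2.INTER_CUBIC)
cv2.imwrite("pics/c1.png",a)
b=cv2.resize(im[220:300,95:185],(675,600),interpolation=cv2.INTER_CUBIC)
cv2.imwrite("pics/c2.png",b)
E
```

```text
dark [360. 207.] [0.5159 0.3035 0.004 ] 0.09596663535714542 0.030234790128689144 [0.0185 0.0942]
dark [136. 155.] [ 0.0985 -0.2985  0.004 ] 0.10377044074647197 0.08265334011140961 [0.0013 0.1038]
orange [ 42. 401.] [ 0.8205 -0.6344  0.106 ] 0.19453283788053813 0.02366891590064216 [0.0043 0.1945]
orange [163. 410.] [ 0.9235 -0.3729  0.106 ] 0.21785920177542617 0.09483832271465824 [-0.0516  0.2116]
orange [243. 380.] [ 0.9168 -0.1849  0.106 ] 0.06382429066515677 0.07387279480415757 [0.018  0.0612]
orange [151. 388.] [ 0.8676 -0.3878  0.106 ] 0.22329666321033448 0.05583173188724928 [-0.0201  0.2224]
orange [ 62. 375.] [ 0.774  -0.5814  0.106 ] 0.17702265389220678 0.013461577890847135 [-0.0045  0.177 ]
orange [134. 364.] [ 0.8005 -0.4154  0.106 ] 0.06911456830214315 0.014040383643317288 [-0.0011  0.0691]
orange [125. 374.] [ 0.8182 -0.4391  0.106 ] 0.31656083709300453 0.043516099036008594 [0.0207 0.3159]
orange [108. 353.] [ 0.7555 -0.4706  0.106 ] 0.11791948055625134 0.01941910708594289 [0.0368 0.112 ]
orange [298. 359.] [ 0.9142 -0.0492  0.106 ] 0.056910499162936175 0.08752692291347239
[... 1728 characters left out ...]
9]
orange [372. 167.] [0.4546 0.3531 0.106 ] 0.08865674461300636 0.02690264024996433 [0.0168 0.087 ]
orange [188. 174.] [ 0.306 -0.162  0.106] 0.16848742607000525 0.07458317768053255 [0.0012 0.1685]
orange [ 90. 168.] [ 0.1914 -0.4307  0.106 ] 0.04851896589006676 0.06367589680779928 [0.0161 0.0458]
orange [194. 159.] [ 0.2595 -0.1331  0.106 ] 0.09443003729409517 0.02287669733927512 [-0.0057  0.0943]
orange [342. 165.] [0.4216 0.2742 0.106 ] 0.2004344949363274 0.05323299940559913 [0.0007 0.2004]
orange [323. 145.] [0.334  0.2494 0.106 ] 0.17207210039957985 0.053728853532216944 [-0.0039  0.172 ]
orange [462. 125.] [0.3974 0.697  0.106 ] 0.03345416230392017 0.05685396651138217 [-0.0095  0.0321]
```

View pics/c1.png

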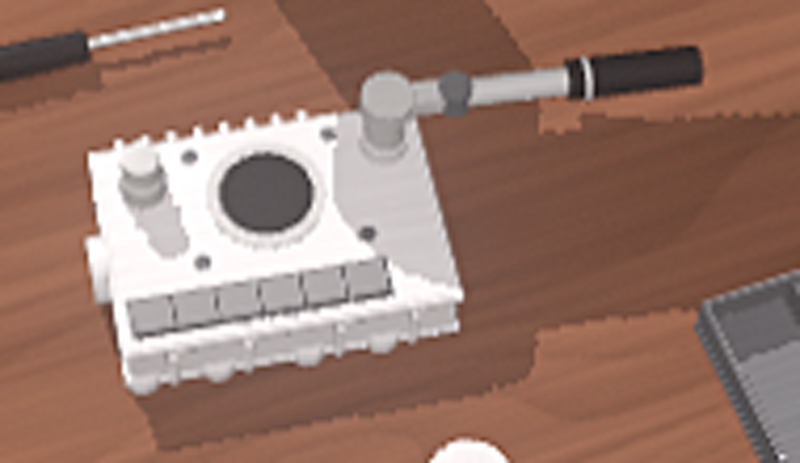

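View pics/c2.png

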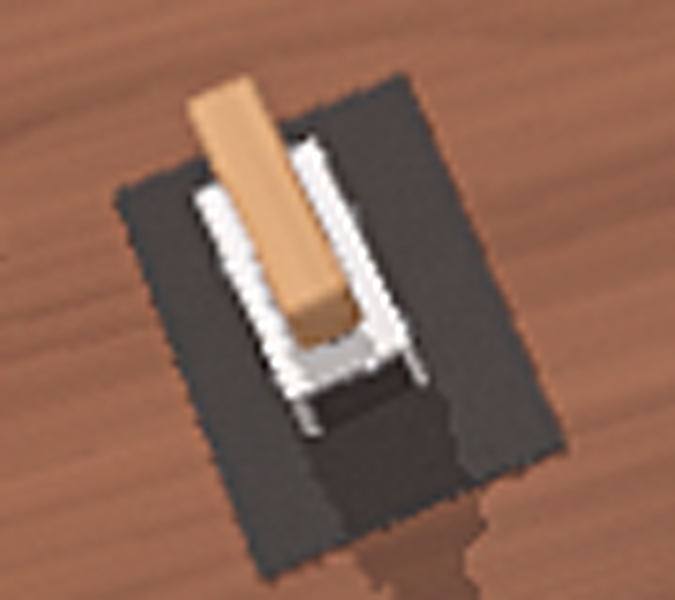

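The first crop shows the six-section bar with corners at crop (128,300), (385,258), (392,292) and (137,338). The wrench grip runs from (590,77) to (703,66), and the socket is at (143,175), clear of the bar. The second crop shows the roller's grip top at (187,102), (250,77), (343,285) and (282,315), on the small mat.

Run:
```python
from h import *
S=cam("scene")
def px(p,s,o): return (np.array(p,float)+.5)/s-.5+np.array(o)
s1=800/190
def rep(n,p,z,s,o):
    b=onz(S,px(p,s,o),z); L=[np.linalg.norm(b[(i+1)%4]-b[i]) for i in range(4)]
    d=(b[1]-b[0])+(b[2]-b[3]); print(n,b.mean(0),np.array(L),"dir01 deg",np.degrees(np.arctan2(d[1],d[0])),"dir12",np.degrees(np.arctan2(*((b[2]-b[1])+(b[3]-b[0]))[1::-1]))); return b
rep("mat",[(115,190),(407,73),(567,450),(268,580)],.004,7.5,(95,220))
rep("grip",[(187,102),(250,77),(343,285),(282,315)],.110,7.5,(95,220))
rep("strip",[(128,300),(385,258),(392,292),(137,338)],.055,s1,(210,190))
c=onz(S,px([(463,297),(128,350),(90,153)],s1,(210,190)),.05); print("case",c,np.linalg.norm(np.diff(c,axis=0),axis=1))
print("handle",onz(S,px([(590,77),(647,71),(703,66)],s1,(210,190)),.104),"hinge",onz(S,px([(455,92)],s1,(210,190)),.104))
print("bigmat corner",onz(S,[(103,152),(152,143),(161,200)],.004))
```

```text
mat [ 0.4832 -0.3608  0.004 ] [0.1187 0.1796 0.1158 0.1807] dir01 deg 97.45149089262523 dir12 7.905929139234708
grip [ 0.4873 -0.3644  0.11  ] [0.0236 0.0951 0.0229 0.097 ] dir01 deg 99.42453749639655 dir12 9.67025299335309
strip [ 0.6236 -0.0149  0.055 ] [0.1687 0.0251 0.1663 0.0278] dir01 deg 81.81352333040746 dir12 -7.619252291790426
case [[ 0.664   0.109   0.05  ]
 [ 0.6293 -0.1065  0.05  ]
 [ 0.4814 -0.0879  0.05  ]] [0.2183 0.1491]
handle [[0.5651 0.2345 0.104 ]
 [0.5731 0.2723 0.104 ]
 [0.5817 0.3093 0.104 ]] hinge [[0.5469 0.1458 0.104 ]]
bigmat corner [[ 0.0497 -0.3987  0.004 ]
 [ 0.0654 -0.239   0.004 ]
 [ 0.2967 -0.2583  0.004 ]]
```

```bash
cat >> h.py <<'E'
def plan(pos,yaw,n=None,start=None,step=4.0):
    """print rows in tool axes from the present (or given) pose, tool kept down; yaw in deg; error fed back"""
    o=get_obs(); p,y=(o["tool_pos"],np.degrees(o["ee_rot"][2])) if start is None else start
    p=np.array(p,float); Rm=R.from_euler("xyz",[np.pi,0,np.radians(y)])
    dy=(yaw-y+180)%360-180
    n=n or int(np.ceil(max(np.linalg.norm(np.array(pos)-p)*100/step,abs(dy)/8.4,1)))
    p0=p.copy(); left=-np.radians(dy); rows=[]
    for i in range(n):
        t=p0+(np.array(pos)-p0)*(i+1)/n
        d=np.round(Rm.inv().apply(t-p)*100,1)+0.
        a=np.round(left/(n-i),3)+0.; left-=a
        rows.append("%g %g %g 0 0 %g"%(*d,a))
        p=p+Rm.apply(d/100); Rm=Rm*R.from_rotvec([0,0,a])
    for i in range(0,n,5): print("; ".join(rows[i:i+5]))
    yaw_end=yaw+np.degrees(left); print("-> end",p,yaw_end); return p,yaw_end
E
python3 - <<'E'
from h import *
import bench
print([ (k,getattr(bench,k)) for k in dir(bench) if 'hold' in k.lower()])
o=get_obs()
plan([.46,-.36,.26],9.5)
E
```

```text
[('hold_point_z', 0.0188)]
-2.3 -3.2 -0.2 0 0 0.112; -2.6 -2.9 -0.3 0 0 0.112; -2.9 -2.6 -0.2 0 0 0.112; -3.2 -2.2 -0.2 0 0 0.112; -3.4 -1.9 -0.3 0 0 0.112
-3.6 -1.5 -0.2 0 0 0.112; -3.7 -1 -0.2 0 0 0.112; -3.9 -0.7 -0.2 0 0 0.112; -3.9 -0.2 -0.3 0 0 0.112; -3.9 0.2 -0.2 0 0 0.112
-3.8 0.7 -0.2 0 0 0.112; -3.8 1.1 -0.3 0 0 0.112; -3.6 1.5 -0.2 0 0 0.112; -3.4 1.9 -0.2 0 0 0.111; -3.2 2.2 -0.3 0 0 0.112
-2.9 2.6 -0.2 0 0 0.111; -2.6 2.9 -0.2 0 0 0.112; -2.2 3.2 -0.3 0 0 0.111; -1.9 3.4 -0.2 0 0 0.112; -1.5 3.6 -0.2 0 0 0.111
-1.1 3.7 -0.2 0 0 0.112; -0.7 3.9 -0.3 0 0 0.111; -0.2 3.9 -0.2 0 0 0.112; 0.2 3.9 -0.2 0 0 0.111
-> end [ 0.4603 -0.3602  0.2596] 9.50153738610572
```

Call:
{"name": "step_arm", "arguments": {"increments": "-2.3 -3.2 -0.2 0 0 0.112; -2.6 -2.9 -0.3 0 0 0.112; -2.9 -2.6 -0.2 0 0 0.112; -3.2 -2.2 -0.2 0 0 0.112; -3.4 -1.9 -0.3 0 0 0.112"}}

```text
time: 0.65
tool_pos: [0.2219, 0.3401, 0.217]
ee_rot: [-3.141, 0.0, 2.284]
wrist_force: [0.0, -0.0, 0.2]
width: 0.0938
```

Call:
{"name": "step_arm", "arguments": {"increments": "-3.6 -1.5 -0.2 0 0 0.112; -3.7 -1 -0.2 0 0 0.112; -3.9 -0.7 -0.2 0 0 0.112; -3.9 -0.2 -0.3 0 0 0.112; -3.9 0.2 -0.2 0 0 0.112"}}

```text
time: 1.15
tool_pos: [0.2843, 0.1554, 0.2285]
ee_rot: [3.141, -0.0, 1.724]
wrist_force: [1.0, 0.1, 0.5]
width: 0.094
```

Call:
{"name": "step_arm", "arguments": {"increments": "-3.8 0.7 -0.2 0 0 0.112; -3.8 1.1 -0.3 0 0 0.112; -3.6 1.5 -0.2 0 0 0.112; -3.4 1.9 -0.2 0 0 0.111; -3.2 2.2 -0.3 0 0 0.112"}}

```text
time: 1.65
tool_pos: [0.347, -0.0293, 0.2403]
ee_rot: [-3.142, -0.0, 1.164]
wrist_force: [0.6, 0.4, 0.7]
width: 0.0938
```

Call:
{"name": "step_arm", "arguments": {"increments": "-2.9 2.6 -0.2 0 0 0.111; -2.6 2.9 -0.2 0 0 0.112; -2.2 3.2 -0.3 0 0 0.111; -1.9 3.4 -0.2 0 0 0.112; -1.5 3.6 -0.2 0 0 0.111"}}

```text
time: 2.15
tool_pos: [0.4103, -0.2135, 0.2512]
ee_rot: [-3.141, -0.0, 0.607]
wrist_force: [0.9, 1.5, 0.3]
width: 0.094
```

Call:
{"name": "step_arm", "arguments": {"increments": "-1.1 3.7 -0.2 0 0 0.112; -0.7 3.9 -0.3 0 0 0.111; -0.2 3.9 -0.2 0 0 0.112; 0.2 3.9 -0.2 0 0 0.111; 0 0 0 0 0 0"}}

```text
time: 2.65
tool_pos: [0.4606, -0.3636, 0.2574]
ee_rot: [-3.139, 0.003, 0.161]
wrist_force: [0.9, -0.1, -0.7]
width: 0.094
```

Run:
```python
from h import *
o=get_obs(); print(o["time"],o["tool_pos"],np.degrees(o["ee_rot"]),o["wrist_force"])
im=snapshot("wrist")[:,:,::-1].copy(); cv2.imwrite("pics/w1.png",im)
W=cam("wrist",o); print(proj(W,[[.487,-.364,.11],[.483,-.361,.004]]))
```

```text
2.65 [ 0.4606 -0.3636  0.2574] [-179.8787    0.1586    9.2203] [ 0.9159 -0.1442 -0.6978]
[[286.5849 179.8753]
 [283.0493 172.6359]]
```

View pics/w1.png

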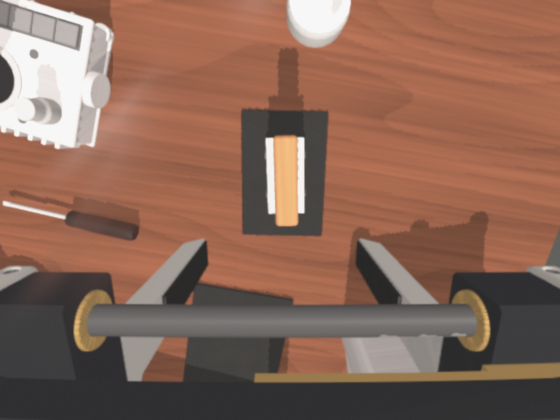

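The wrist view shows the grip bar's top spanning (275–298, 136–226) on the small mat (243–327, 110–236). I'll measure it with a mask.

Run:
```python
from h import *
o=get_obs(); W=cam("wrist",o)
im=cv2.imread("pics/w1.png");hsv=cv2.cvtColor(im,cv2.COLOR_BGR2HSV)
m=((hsv[...,1]>120)&(hsv[...,2]>190)).astype(np.uint8)*255; m[:120]=0;m[245:]=0;m[:,:255]=0;m[:,315:]=0
c=max(cv2.findContours(m,0,2)[0],key=cv2.contourArea); r=cv2.minAreaRect(c); print(r)
b=onz(W,cv2.boxPoints(r),.110); print(b,b.mean(0),[np.linalg.norm(b[i]-b[i-1]) for i in range(4)])
L=b[np.argsort(b[:,0])]; d=L[2:].mean(0)-L[:2].mean(0); print("yaw",np.degrees(np.arctan2(d[1],d[0])))
m2=(hsv[...,2]<75).astype(np.uint8)*255; m2[:105]=0;m2[240:]=0;m2[:,:235]=0;m2[:,332:]=0
c=max(cv2.findContours(m2,0,2)[0],key=cv2.contourArea); r=cv2.minAreaRect(c); b=onz(W,cv2.boxPoints(r),.004); print(r,b.mean(0),[np.linalg.norm(b[i]-b[i-1]) for i in range(4)])
```

```text
((285.594482421875, 180.58961486816406), (89.23226165771484, 21.361024856567383), 88.49256896972656)
[[ 0.5298 -0.3405  0.11  ]
 [ 0.534  -0.3625  0.11  ]
 [ 0.4385 -0.3821  0.11  ]
 [ 0.4338 -0.3584  0.11  ]] [ 0.484  -0.3609  0.11  ] [np.float64(0.0976333764153752), np.float64(0.02247507478161864), np.float64(0.09757057042229476), np.float64(0.024095205606135806)]
yaw 11.095483282463992
((282.9292907714844, 172.10646057128906), (84.12108612060547, 122.93716430664062), 1.123302698135376) [ 0.4794 -0.3587  0.004 ] [np.float64(0.12663595081240556), np.float64(0.17620956970202498), np.float64(0.11518161233650998), np.float64(0.1762462441674037)]
```

Run:
```python
from h import *
s=plan([.486,-.3625,.15],10.2)
plan([.486,-.3625,.074],10.2,start=s,n=4)
```

```text
0.8 0.2 3.6 0 0 -0.005; 0.9 0.2 3.6 0 0 -0.004; 0.8 0.2 3.6 0 0 -0.005
-> end [ 0.486  -0.363   0.1502] 10.216253234894108
0 0 1.9 0 0 0; 0 0 1.9 0 0 0; 0 0 1.9 0 0 0; 0 0 1.9 0 0 0
-> end [ 0.486  -0.363   0.0742] 10.216253234894122
```

Call:
{"name": "step_arm", "arguments": {"increments": "0.8 0.3 3.6 0 0 -0.005; 0.9 0.3 3.6 0 0 -0.004; 0.8 0.1 3.6 0 0 -0.005; 0 0 0 0 0 0"}}

```text
time: 3.1
tool_pos: [0.4839, -0.3584, 0.1461]
ee_rot: [-3.131, 0.007, 0.183]
wrist_force: [-0.6, 0.6, -0.4]
width: 0.0942
```

Call:
{"name": "step_arm", "arguments": {"increments": "0 0 2 0 0 0; 0 0 2 0 0 0; 0 0 2 0 0 0; 0 0 1.4 0 0 0; 0 0 0 0 0 0"}}

```text
time: 3.6
tool_pos: [0.4854, -0.3614, 0.0777]
ee_rot: [-3.139, 0.002, 0.181]
wrist_force: [-0.0, 0.2, 0.4]
width: 0.0941
```

Call:
{"name": "step_arm", "arguments": {"increments": "0 0 0 0 0 0; 0 0 0 0 0 0; 0 0 0 0 0 0; 0 0 0 0 0 0; 0 0 0 0 0 0", "claw": 1}}

```text
time: 4.1
tool_pos: [0.4865, -0.3627, 0.0789]
ee_rot: [3.141, -0.001, 0.18]
wrist_force: [0.3, -0.4, -0.1]
width: 0.0573
```

Call:
{"name": "step_arm", "arguments": {"increments": "0 0 0 0 0 0; 0 0 0 0 0 0; 0 0 0 0 0 0"}}

```text
time: 4.4
tool_pos: [0.4863, -0.3625, 0.0784]
ee_rot: [-3.141, 0.0, 0.18]
wrist_force: [0.6, 0.2, 0.2]
width: 0.0335
```

Call:
{"name": "step_arm", "arguments": {"increments": "0 0 0.4 0 0 0; 0 0 0 0 0 0; 0 0 0 0 0 0; 0 0 0 0 0 0; 0 0 0 0 0 0"}}

```text
time: 4.9
tool_pos: [0.4869, -0.3633, 0.0753]
ee_rot: [3.139, -0.001, 0.18]
wrist_force: [0.7, -2.0, 3.5]
width: 0.0258
```

Call:
{"name": "step_arm", "arguments": {"increments": "0 0 0 0 0 0; 0 0 0 0 0 0"}}

```text
time: 5.1
tool_pos: [0.4869, -0.3633, 0.0753]
ee_rot: [3.139, -0.001, 0.18]
wrist_force: [2.0, -3.0, 5.5]
width: 0.0256
```

Call:
{"name": "step_arm", "arguments": {"increments": "0 0 -1 0 0 0; 0 0 -1 0 0 0; 0 0 -1 0 0 0; 0 0 0 0 0 0; 0 0 0 0 0 0"}}

```text
time: 5.6
tool_pos: [0.4863, -0.3623, 0.1044]
ee_rot: [-3.141, 0.0, 0.18]
wrist_force: [0.0, 0.2, -4.6]
width: 0.0259
```

Run:
```python
from h import *
s=plan([.5,-.33,.18],25)
plan([.6174,-.0585,.18],81.9,start=s)
```

```text
0.6 -1 -2.5 0 0 -0.085; 0.8 -0.9 -2.5 0 0 -0.086; 0.8 -0.8 -2.6 0 0 -0.085
-> end [ 0.5005 -0.3303  0.1804] 24.974215710181973
2.8 -2.5 0 0 0 -0.124; 3 -2.1 0 0 0 -0.124; 3.3 -1.7 0 0 0 -0.124; 3.4 -1.3 0 0 0 -0.124; 3.6 -0.8 0 0 0 -0.124
3.7 -0.4 0 0 0 -0.125; 3.7 0 0 0 0 -0.124; 3.7 0.6 0 0 0 -0.125
-> end [ 0.6179 -0.0583  0.1804] 81.92622054618579
```

Call:
{"name": "step_arm", "arguments": {"increments": "0.6 -1 -2.5 0 0 -0.085; 0.8 -0.9 -2.5 0 0 -0.086; 0.8 -0.8 -2.6 0 0 -0.085"}}

```text
time: 5.9
tool_pos: [0.5, -0.3296, 0.1798]
ee_rot: [-3.139, 0.001, 0.439]
wrist_force: [0.3, -0.4, -4.7]
width: 0.0258
```

Call:
{"name": "step_arm", "arguments": {"increments": "2.8 -2.5 0 0 0 -0.124; 3 -2.1 0 0 0 -0.124; 3.3 -1.7 0 0 0 -0.124; 3.4 -1.3 0 0 0 -0.124; 3.6 -0.8 0 0 0 -0.124"}}

```text
time: 6.4
tool_pos: [0.5735, -0.1595, 0.1795]
ee_rot: [-3.14, 0.0, 1.061]
wrist_force: [0.4, 0.4, -5.4]
width: 0.0258
```

Call:
{"name": "step_arm", "arguments": {"increments": "3.7 -0.4 0 0 0 -0.125; 3.7 0 0 0 0 -0.124; 3.7 0.6 0 0 0 -0.125; 0 0 0 0 0 0; 0 0 0 0 0 0"}}

```text
time: 6.9
tool_pos: [0.6176, -0.0577, 0.1793]
ee_rot: [-3.139, 0.001, 1.431]
wrist_force: [-0.5, -1.0, -4.8]
width: 0.0258
```

Run:
```python
from h import *
o=get_obs(); print(o["time"],o["tool_pos"],np.degrees(o["ee_rot"]),o["wrist_force"],o["width"])
im=snapshot("wrist")[:,:,::-1].copy(); cv2.imwrite("pics/w2.png",im)
W=cam("wrist",o); c=np.array([.6236,-.0149,.055]);u=np.array([np.cos(np.radians(81.9)),np.sin(np.radians(81.9)),0]);print(proj(W,[c,c+.084*u,c-.084*u]))
```

```text
6.9 [ 0.6176 -0.0577  0.1793] [-179.8674    0.0294   81.9966] [-0.5131 -0.9623 -4.796 ] 0.025764736738478258
[[282.7297 167.1849]
 [282.9564  77.0774]
 [282.524  246.7472]]
```

View pics/w2.png

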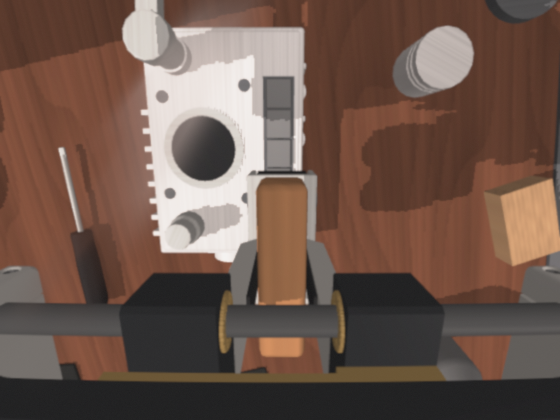

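The wrist view shows the bar's far end at columns 263–294, row 76. Its centre line is about 4 px (3.5 mm) toward −x from my prediction, and the yaw agrees. I'll shift the tool 2.5 mm that way, then descend and press.

Call:
{"name": "step_arm", "arguments": {"increments": "0 -0.25 1.5 0 0 0; 0 0 1.5 0 0 0; 0 0 1.5 0 0 0; 0 0 0.6 0 0 0; 0 0 0 0 0 0"}}

```text
time: 7.45
tool_pos: [0.6146, -0.0586, 0.1278]
ee_rot: [-3.139, -0.0, 1.429]
wrist_force: [0.2, 0.5, -4.6]
width: 0.0258
```

Call:
{"name": "step_arm", "arguments": {"increments": "0 0 0.2 0 0 0; 0 0 0.2 0 0 0; 0 0 0.2 0 0 0; 0 0 0 0 0 0"}}

```text
time: 7.85
tool_pos: [0.6161, -0.0584, 0.1259]
ee_rot: [3.139, 0.0, 1.43]
wrist_force: [-3.4, -0.0, 3.4]
width: 0.0259
```

Call:
{"name": "step_arm", "arguments": {"increments": "0 0 0.2 0 0 0; 0 0 0.2 0 0 0; 0 0 0 0 0 0"}}

```text
time: 8.15
tool_pos: [0.6162, -0.0576, 0.1229]
ee_rot: [3.138, -0.001, 1.43]
wrist_force: [-3.6, 1.7, 7.6]
width: 0.0261
```

Call:
{"name": "step_arm", "arguments": {"increments": "0 0 0.2 0 0 0; 0 0 0.2 0 0 0; 0 0 0 0 0 0; 0 0 0 0 0 0"}}

```text
time: 8.55
tool_pos: [0.6165, -0.0572, 0.1222]
ee_rot: [3.136, -0.002, 1.43]
wrist_force: [-6.4, 3.4, 17.6]
width: 0.0258
```

Call:
{"name": "step_arm", "arguments": {"increments": "-0.3 0 0.2 0 0 0; -0.3 0 0.1 0 0 0; 0 0 0.1 0 0 0; 0.6 0 0 0 0 0; 0.6 0 0 0 0 0"}}

```text
time: 9.05
tool_pos: [0.6179, -0.0534, 0.1217]
ee_rot: [3.132, 0.002, 1.429]
wrist_force: [-9.5, 0.5, 25.4]
width: 0.0259
```

Call:
{"name": "step_arm", "arguments": {"increments": "0.6 0 0 0 0 0; 0.6 0 0 0 0 0; 0.6 0 0 0 0 0; 0.6 0 0 0 0 0; 0.6 0 0 0 0 0"}}

```text
time: 9.55
tool_pos: [0.6224, -0.0234, 0.1218]
ee_rot: [3.132, 0.002, 1.43]
wrist_force: [-8.6, -3.9, 27.7]
width: 0.0261
```

Call:
{"name": "step_arm", "arguments": {"increments": "0.6 0 0 0 0 0; 0.6 0 0 0 0 0; 0.6 0 0 0 0 0; 0.6 0 0 0 0 0; 0.6 0 0 0 0 0"}}

```text
time: 10.05
tool_pos: [0.6267, 0.0059, 0.1218]
ee_rot: [3.131, 0.002, 1.43]
wrist_force: [-9.6, -4.2, 26.5]
width: 0.0261
```

Call:
{"name": "step_arm", "arguments": {"increments": "0.6 0 0 0 0 0; 0.6 0 0 0 0 0; 0.6 0 0 0 0 0; 0.6 0 0 0 0 0; 0.2 0 0 0 0 0"}}

```text
time: 10.55
tool_pos: [0.6307, 0.0334, 0.1218]
ee_rot: [3.131, -0.001, 1.431]
wrist_force: [-8.3, 0.2, 26.1]
width: 0.0259
```

Call:
{"name": "step_arm", "arguments": {"increments": "0 0 0 0 0 0; -0.6 0 0 0 0 0; -0.6 0 0 0 0 0; -0.6 0 0 0 0 0; -0.6 0 0 0 0 0"}}

```text
time: 11.05
tool_pos: [0.6273, 0.0101, 0.1218]
ee_rot: [3.131, -0.003, 1.431]
wrist_force: [-7.7, 2.6, 24.7]
width: 0.0262
```

Call:
{"name": "step_arm", "arguments": {"increments": "-0.8 0 0 0 0 0; -0.8 0 0 0 0 0; -0.8 0 0 0 0 0; -0.8 0 0 0 0 0; -0.8 0 0 0 0 0"}}

```text
time: 11.55
tool_pos: [0.6216, -0.03, 0.1218]
ee_rot: [3.131, -0.002, 1.431]
wrist_force: [-8.9, 2.5, 25.9]
width: 0.0259
```

Call:
{"name": "step_arm", "arguments": {"increments": "-0.8 0 0 0 0 0; -0.8 0 0 0 0 0; -0.8 0 0 0 0 0; -0.8 0 0 0 0 0; -0.2 0 0 0 0 0"}}

```text
time: 12.05
tool_pos: [0.6166, -0.065, 0.1217]
ee_rot: [3.131, 0.001, 1.43]
wrist_force: [-8.6, 2.7, 26.4]
width: 0.0256
```

Call:
{"name": "step_arm", "arguments": {"increments": "0 0 -1 0 0 0; 0 0 -2 0 0 0; 0 0 -3 0 0 0; 0 0 -3 0 0 0; 0 0 -1 0 0 0"}}

```text
time: 12.55
tool_pos: [0.6162, -0.0643, 0.2143]
ee_rot: [3.136, 0.0, 1.43]
wrist_force: [0.7, -0.4, -4.1]
width: 0.0261
```

Run:
```python
from h import *
o=get_obs(); print(o["time"],o["tool_pos"],np.degrees(o["ee_rot"]),o["wrist_force"],o["width"])
s=plan([.52,-.30,.20],40)
s=plan([.486,-.362,.155],10.0,start=s)
s=plan([.486,-.362,.08],10.0,start=s)
im=snapshot("scene")[:,:,::-1].copy(); cv2.imwrite("pics/s2.png",im)
```

```text
12.55 [ 0.6162 -0.0643  0.2143] [179.6797   0.004   81.9302] [ 0.744  -0.3796 -4.0989] 0.026117521404848666
-3.5 -0.9 0.2 0 0 0.105; -3.6 -0.5 0.2 0 0 0.104; -3.7 -0.1 0.2 0 0 0.105; -3.6 0.2 0.2 0 0 0.104; -3.6 0.6 0.2 0 0 0.105
-3.5 1 0.2 0 0 0.104; -3.3 1.4 0.2 0 0 0.105
-> end [ 0.5206 -0.3     0.2003] 39.989737640593894
-1.7 0.6 1.1 0 0 0.131; -1.5 0.9 1.2 0 0 0.131; -1.5 1 1.1 0 0 0.131; -1.3 1.2 1.1 0 0 0.13
-> end [ 0.4854 -0.3619  0.1553] 10.02404495525183
0 0 3.8 0 0 0; 0.1 0 3.7 0 0 0
-> end [ 0.4864 -0.3617  0.0803] 10.024044955251838
```

Call:
{"name": "step_arm", "arguments": {"increments": "-3.5 -0.9 0.2 0 0 0.105; -3.6 -0.5 0.2 0 0 0.104; -3.7 -0.1 0.2 0 0 0.105; -3.6 0.2 0.2 0 0 0.104; -3.6 0.6 0.2 0 0 0.105"}}

```text
time: 13.1
tool_pos: [0.5442, -0.2333, 0.1983]
ee_rot: [-3.138, 0.0, 0.903]
wrist_force: [0.2, -0.0, -5.0]
width: 0.0258
```

Call:
{"name": "step_arm", "arguments": {"increments": "-3.5 1 0.2 0 0 0.104; -3.3 1.4 0.2 0 0 0.105; -1.7 0.6 1.1 0 0 0.131; -1.5 0.9 1.2 0 0 0.131; -1.5 1 1.1 0 0 0.131"}}

```text
time: 13.6
tool_pos: [0.4914, -0.3465, 0.1598]
ee_rot: [-3.138, 0.002, 0.299]
wrist_force: [-1.1, -0.1, -4.5]
width: 0.0259
```

Call:
{"name": "step_arm", "arguments": {"increments": "-1.3 1.2 1.1 0 0 0.13; 0 0 0 0 0 0; 0 0 0 0 0 0"}}

```text
time: 13.9
tool_pos: [0.4832, -0.3608, 0.15]
ee_rot: [-3.138, 0.002, 0.176]
wrist_force: [-0.3, 0.2, -5.3]
width: 0.0259
```

Run:
```python
from h import *
o=get_obs(); print(o["time"],o["tool_pos"],np.degrees(o["ee_rot"]),o["wrist_force"],o["width"])
im=snapshot("scene")[:,:,::-1].copy(); cv2.imwrite("pics/s3.png",im)
a=cv2.imread("pics/scene0.png")
f=lambda q:cv2.resize(q[225:290,225:330],(800,495),interpolation=cv2.INTER_CUBIC)[180:470]
b=cv2.resize(im[190:300,80:330],(800,352))[:300]
cv2.imwrite("pics/c3.png",np.vstack([f(a),f(im)]))
```

```text
13.9 [ 0.4832 -0.3608  0.15  ] [-179.7762    0.0994   10.0962] [-0.3164  0.2453 -5.3457] 0.025883245339550345
```

View pics/c3.png

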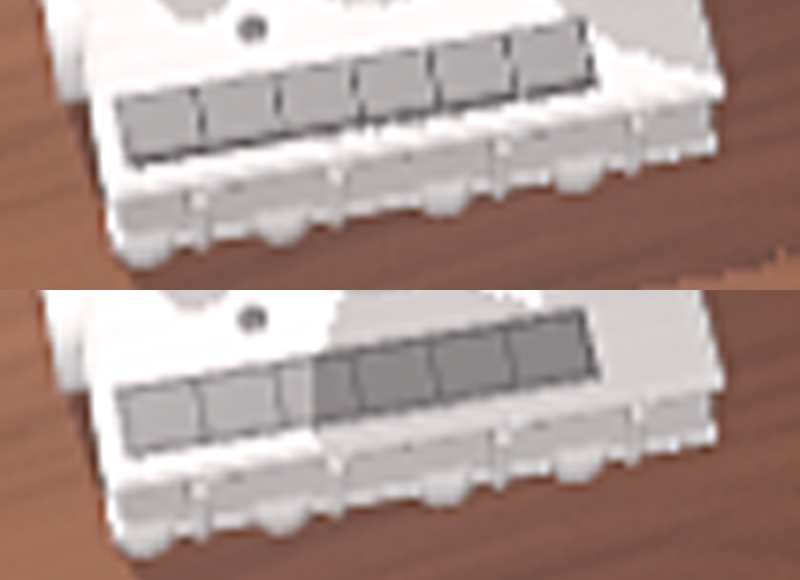

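The comparison (before on top, after below) shows all six sections lowered evenly. The dark lower side face of the bar is gone along its full length. Next I'll stand the roller on the mat.

Call:
{"name": "step_arm", "arguments": {"increments": "0.2 0.2 2 0 0 0; 0 0 2 0 0 0; 0 0 1.5 0 0 0; 0 0 1 0 0 0; 0 0 0.4 0 0 0"}}

```text
time: 14.45
tool_pos: [0.486, -0.3624, 0.0822]
ee_rot: [-3.14, 0.001, 0.176]
wrist_force: [0.5, 0.1, -5.4]
width: 0.0257
```

Call:
{"name": "step_arm", "arguments": {"increments": "0 0 0.3 0 0 0; 0 0 0.2 0 0 0; 0 0 0.2 0 0 0; 0 0 0 0 0 0; 0 0 0 0 0 0"}}

```text
time: 14.95
tool_pos: [0.4863, -0.3635, 0.0769]
ee_rot: [3.141, -0.0, 0.175]
wrist_force: [0.1, 0.3, -5.4]
width: 0.026
```

Call:
{"name": "step_arm", "arguments": {"increments": "0 0 0.2 0 0 0; 0 0 0 0 0 0; 0 0 0 0 0 0"}}

```text
time: 15.25
tool_pos: [0.4866, -0.3637, 0.0755]
ee_rot: [3.14, -0.001, 0.175]
wrist_force: [0.7, -0.3, -1.0]
width: 0.0257
```

Call:
{"name": "step_arm", "arguments": {"increments": "0 0 0.1 0 0 0; 0 0 0 0 0 0; 0 0 0 0 0 0"}}

```text
time: 15.55
tool_pos: [0.4869, -0.3637, 0.0754]
ee_rot: [3.14, -0.002, 0.175]
wrist_force: [-0.9, 1.7, 5.7]
width: 0.0259
```

Standing on the mat. I'll release, let the fingers open, and rise.

Call:
{"name": "step_arm", "arguments": {"increments": "0 0 -0.2 0 0 0; 0 0 0 0 0 0; 0 0 0 0 0 0; 0 0 0 0 0 0; 0 0 0 0 0 0", "claw": -1}}

```text
time: 16.05
tool_pos: [0.486, -0.3633, 0.0751]
ee_rot: [-3.141, 0.0, 0.175]
wrist_force: [0.8, -0.6, 0.7]
width: 0.0625
```

Call:
{"name": "step_arm", "arguments": {"increments": "0 0 0 0 0 0; 0 0 0 0 0 0; 0 0 -2 0 0 0; 0 0 -4 0 0 0; 0 0 -4 0 0 0"}}

```text
time: 16.55
tool_pos: [0.4855, -0.3628, 0.1754]
ee_rot: [-3.139, 0.002, 0.175]
wrist_force: [1.2, 0.2, -0.3]
width: 0.0937
```

Call:
{"name": "step_arm", "arguments": {"increments": "0 0 -4 0 0 0; 0 0 -3 0 0 0; 0 0 0 0 0 0"}}

```text
time: 16.85
tool_pos: [0.4879, -0.3648, 0.2521]
ee_rot: [3.132, -0.007, 0.175]
wrist_force: [0.5, 0.8, 0.4]
width: 0.0942
```

Run:
```python
from h import *
o=get_obs(); print(o["time"],o["tool_pos"],np.degrees(o["ee_rot"]),o["wrist_force"],o["width"],o["joint_positions"])
cv2.imwrite("pics/w3.png",snapshot("wrist")[:,:,::-1])
s=plan([.44,-.05,.28],60)
s=plan([.50,.22,.28],97,start=s)
```

```text
16.85 [ 0.4879 -0.3648  0.2521] [179.4777  -0.4162  10.0208] [0.5262 0.8004 0.4434] 0.09420153173625764 [-0.7352  0.2081  1.1427  0.0001  1.7792  0.6608]
0.1 -4 -0.4 0 0 -0.109; 0.5 -3.9 -0.4 0 0 -0.109; 1 -3.9 -0.4 0 0 -0.109; 1.4 -3.7 -0.4 0 0 -0.109; 1.7 -3.5 -0.4 0 0 -0.109
2.2 -3.4 -0.4 0 0 -0.109; 2.5 -3.1 -0.3 0 0 -0.109; 2.8 -2.8 -0.4 0 0 -0.109
-> end [ 0.4398 -0.0497  0.2796] 59.97726017837937
3.8 -1.2 0 0 0 -0.092; 3.8 -0.8 0 0 0 -0.092; 3.9 -0.5 0 0 0 -0.092; 4 -0.1 0 0 0 -0.093; 3.9 0.3 0 0 0 -0.092
3.9 0.6 0 0 0 -0.093; 3.9 1 0 0 0 -0.092
-> end [0.5005 0.2204 0.2796] 96.99033374383055
```

Run:
```python
from h import *
o=get_obs()
plan([.52,.22,.25],70,step=4.3)
```

```text
1 -4.1 0 0 0 -0.075; 1.2 -4 0 0 0 -0.075; 1.6 -3.8 0 0 0 -0.075; 1.8 -3.8 0 0 0 -0.075; 2.1 -3.6 0 0 0 -0.075
2.4 -3.4 -0.1 0 0 -0.075; 2.6 -3.3 0 0 0 -0.075; 2.9 -3 0 0 0 -0.075; 3.1 -2.8 0 0 0 -0.074; 3.3 -2.6 0 0 0 -0.075
3.5 -2.3 0 0 0 -0.074; 3.6 -2.1 0 0 0 -0.075; 3.8 -1.8 0 0 0 -0.074; 3.9 -1.5 0 0 0 -0.075
-> end [0.5201 0.2203 0.2496] 70.00402159316876
```

Call:
{"name": "step_arm", "arguments": {"increments": "1 -4.1 0 0 0 -0.075; 1.2 -4 0 0 0 -0.075; 1.6 -3.8 0 0 0 -0.075; 1.8 -3.8 0 0 0 -0.075; 2.1 -3.6 0 0 0 -0.075", "claw": 1}}

```text
time: 17.4
tool_pos: [0.4966, -0.1528, 0.2428]
ee_rot: [-3.138, 0.002, 0.552]
wrist_force: [1.2, -0.3, 0.6]
width: 0.0575
```

Call:
{"name": "step_arm", "arguments": {"increments": "2.4 -3.4 -0.1 0 0 -0.075; 2.6 -3.3 0 0 0 -0.075; 2.9 -3 0 0 0 -0.075; 3.1 -2.8 0 0 0 -0.074; 3.3 -2.6 0 0 0 -0.075"}}

```text
time: 17.9
tool_pos: [0.5088, 0.0557, 0.2439]
ee_rot: [-3.138, 0.002, 0.927]
wrist_force: [-0.4, 0.0, -0.8]
width: 0.0176
```

Call:
{"name": "step_arm", "arguments": {"increments": "3.5 -2.3 0 0 0 -0.074; 3.6 -2.1 0 0 0 -0.075; 3.8 -1.8 0 0 0 -0.074; 3.9 -1.5 0 0 0 -0.075; 0 0 0 0 0 0"}}

```text
time: 18.4
tool_pos: [0.5176, 0.2254, 0.2431]
ee_rot: [-3.137, 0.001, 1.229]
wrist_force: [-0.1, -0.3, -0.2]
width: 0.0003
```

Run:
```python
from h import *
o=get_obs(); print(o["time"],o["tool_pos"],np.degrees(o["ee_rot"]),o["wrist_force"],o["width"])
cv2.imwrite("pics/w4.png",snapshot("wrist")[:,:,::-1])
W=cam("wrist",o);print(proj(W,[[.571,.2605,.104],[.5363,.1043,.104],[.5817,.3093,.104]]))
```

```text
18.4 [0.5176 0.2254 0.2431] [-179.7096    0.0764   70.4193] [-0.1396 -0.3236 -0.2079] 0.00025594436229058233
[[320.1769 158.1511]
 [332.7897 296.4014]
 [315.3323 108.1143]]
```

View pics/w4.png

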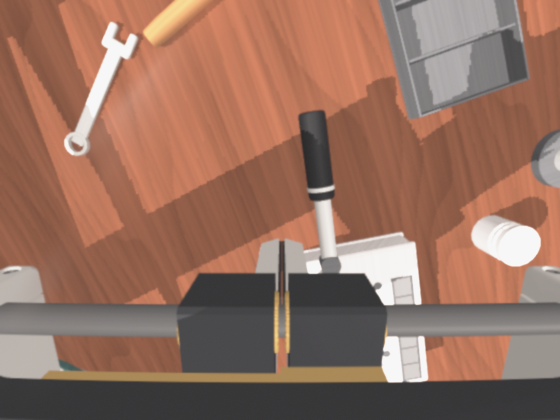

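The wrist view shows the wrench grip from (313,112) to (320,198), within 4 px of prediction. There is clear bench on its left (−x) side for the shut fingers, so I'll go down there.

Call:
{"name": "step_arm", "arguments": {"increments": "2.3 -0.3 0 0 0 0; 2.2 -0.3 2 0 0 0; 0 0 4 0 0 0; 0 0 4 0 0 0; 0 0 3.5 0 0 0"}}

```text
time: 18.95
tool_pos: [0.5278, 0.2635, 0.1079]
ee_rot: [-3.139, 0.003, 1.22]
wrist_force: [-0.6, 0.2, -0.7]
width: 0.0007
```

Call:
{"name": "step_arm", "arguments": {"increments": "0 0 2 0 0 0; 0 0 1 0 0 0; 0 0 0.3 0 0 0; 0 0 0 0 0 0"}}

```text
time: 19.35
tool_pos: [0.5293, 0.2649, 0.0788]
ee_rot: [3.141, -0.0, 1.221]
wrist_force: [0.7, 0.5, 0.2]
width: 0.0005
```

```bash
cat > arc.py <<'E'
from h import *
import sys
def arc(t0,t1,n,dr=.028):
    b=np.array([.5363,.1043]); s=None
    for t in np.radians(np.linspace(t0,t1,n)):
        u=np.array([np.cos(t),np.sin(t)]);nn=np.array([np.sin(t),-np.cos(t)])
        q=b+.16*u-dr*nn
        s=plan([*q,.075],np.degrees(t)-7,n=1,start=s)
if __name__=="__main__":
    o=get_obs(); print(o["time"],o["tool_pos"],np.degrees(o["ee_rot"]),o["wrist_force"])
    arc(*map(float,sys.argv[1:3]),int(sys.argv[3]),*(map(float,sys.argv[4:])))
E
python3 arc.py 77.5 50 14
```

```text
19.35 [0.5293 0.2649 0.0788] [179.9742  -0.0126  69.9459] [0.6658 0.5117 0.2194]
0.6 1.3 0.4 0 0 -0.01
-> end [0.5436 0.2661 0.0748] 70.51883126116836
0.2 0.6 0 0 0 0.037
-> end [0.5499 0.266  0.0748] 68.3988874191843
0.2 0.5 0 0 0 0.037
-> end [0.5553 0.266  0.0748] 66.27894357720027
0.1 0.6 0 0 0 0.037
-> end [0.5612 0.2645 0.0748] 64.15899973521623
0.2 0.6 0 0 0 0.037
-> end [0.5675 0.2637 0.0748] 62.03905589323218
0.2 0.6 0 0 0 0.037
-> end [0.5737 0.2626 0.0748] 59.91911205124813
0.1 0.5 0 0 0 0.037
-> end [0.5785 0.261  0.0748] 57.799168209264074
0.2 0.6 0 0 0 0.037
-> end [0.5847 0.2595 0.0748] 55.67922436728002
0.2 0.6 0 0 0 0.037
-> end [0.5908 0.2578 0.0748] 53.55928052529597
0.1 0.6 0 0 0 0.037
-> end [0.5962 0.255  0.0748] 51.43933668331191
0.2 0.6 0 0 0 0.037
-> end [0.6021 0.2528 0.0748] 49.319392841327854
0.1 0.5 0 0 0 0.036
-> end [0.6066 0.2503 0.0748] 47.25674477885688
0.2 0.6 0 0 0 0.037
-> end [0.6123 0.2477 0.0748] 45.13680093687283
0.2 0.6 0 0 0 0.037
-> end [0.618  0.2449 0.0748] 43.01685709488877
```

Call:
{"name": "step_arm", "arguments": {"increments": "0.3 0.7 0.3 0 0 -0.01; 0.3 0.6 0 0 0 0; 0.2 0.6 0 0 0 0.037; 0.2 0.5 0 0 0 0.037"}}

```text
time: 19.75
tool_pos: [0.5552, 0.2667, 0.0764]
ee_rot: [-3.141, 0.0, 1.156]
wrist_force: [-3.1, -0.6, 1.4]
width: 0.0007
```

Call:
{"name": "step_arm", "arguments": {"increments": "0.1 0.6 0 0 0 0.037; 0.2 0.6 0 0 0 0.037; 0.2 0.6 0 0 0 0.037; 0.1 0.5 0 0 0 0.037"}}

```text
time: 20.15
tool_pos: [0.5785, 0.2625, 0.0764]
ee_rot: [-3.14, -0.001, 1.009]
wrist_force: [-3.0, 2.1, 1.6]
width: 0.0005
```

Call:
{"name": "step_arm", "arguments": {"increments": "0.2 0.6 0 0 0 0.037; 0.2 0.6 0 0 0 0.037; 0.1 0.6 0 0 0 0.037"}}

```text
time: 20.45
tool_pos: [0.5962, 0.2569, 0.0765]
ee_rot: [-3.14, -0.002, 0.898]
wrist_force: [-2.5, 3.1, 0.6]
width: 0.0004
```

Call:
{"name": "step_arm", "arguments": {"increments": "0.2 0.6 0 0 0 0.037; 0.1 0.5 0 0 0 0.036"}}

```text
time: 20.65
tool_pos: [0.6038, 0.2544, 0.0763]
ee_rot: [-3.133, -0.0, 0.826]
wrist_force: [-9.5, 7.5, 3.5]
width: 0.0011
```

Call:
{"name": "step_arm", "arguments": {"increments": "0.2 0.6 0 0 0 0.037; 0.2 0.6 0 0 0 0.037"}}

```text
time: 20.85
tool_pos: [0.6141, 0.2498, 0.0763]
ee_rot: [-3.132, 0.002, 0.753]
wrist_force: [-11.8, 6.8, 4.2]
width: 0.0008
```

```bash
python3 arc.py 48 36 6
```

```text
20.85 [0.6141 0.2498 0.0763] [-179.4229    0.0878   43.1622] [-11.793    6.8035   4.1771]
0.1 1.1 0.1 0 0 0.038
-> end [0.6224 0.2424 0.0753] 40.98494968822622
0.2 0.7 0 0 0 0.042
-> end [0.6285 0.2384 0.0753] 38.57852694867676
0.2 0.7 0 0 0 0.042
-> end [0.6344 0.2342 0.0753] 36.1721042091273
0.1 0.6 0 0 0 0.041
-> end [0.6388 0.23   0.0753] 33.82297724909094
0.2 0.7 0 0 0 0.042
-> end [0.6443 0.2253 0.0753] 31.416554509541474
0.2 0.6 0 0 0 0.042
-> end [0.6492 0.2212 0.0753] 29.01013176999201
```

The bolt went tight at about TCP x = 0.602. The hinge is now giving at about 13 N, so I'll push on to its stop.

Call:
{"name": "step_arm", "arguments": {"increments": "0.1 0.6 0 0 0 0.03; 0.1 0.6 0 0 0 0.03"}}

```text
time: 21.05
tool_pos: [0.6217, 0.2455, 0.0763]
ee_rot: [-3.124, 0.001, 0.695]
wrist_force: [-20.8, 18.9, 7.4]
width: 0.0004
```

Call:
{"name": "step_arm", "arguments": {"increments": "0.1 0.5 0 0 0 0.03; 0 0.3 0 0 0 0.0; 0 0 0 0 0 0"}}

```text
time: 21.35
tool_pos: [0.6218, 0.2458, 0.0763]
ee_rot: [-3.111, 0.005, 0.671]
wrist_force: [-26.9, 23.1, 9.3]
width: 0.0007
```

Hard stop at about 35 N after about 22 mm of break-over travel (0.2 rad is about 23 mm). I'll back off now.

Call:
{"name": "step_arm", "arguments": {"increments": "-0.1 -0.8 0 0 0 0; -0.1 -1 0 0 0 0; -0.1 -1 0 0 0 0; -0.1 -1.2 0 0 0 0; 0 -1.5 0 0 0 0"}}

```text
time: 21.85
tool_pos: [0.5962, 0.274, 0.076]
ee_rot: [3.141, -0.001, 0.662]
wrist_force: [-0.5, -0.0, 0.3]
width: 0.0007
```

Call:
{"name": "step_arm", "arguments": {"increments": "0 -2 0 0 0 0; 0 -2 0 0 0 0; 0 0 -4 0 0 0; 0 0 -4 0 0 0; 0 0 -4 0 0 0"}}

```text
time: 22.35
tool_pos: [0.5707, 0.3062, 0.1969]
ee_rot: [-3.142, -0.0, 0.663]
wrist_force: [-0.2, 0.0, -0.1]
width: 0.0004
```

Call:
{"name": "step_arm", "arguments": {"increments": "0 -3 -4 0 0 0; 0 -4 0 0 0 0; 0 -4 0 0 0 0; 0 0 0 0 0 0"}}

```text
time: 22.75
tool_pos: [0.5004, 0.3965, 0.2367]
ee_rot: [-3.139, -0.002, 0.669]
wrist_force: [0.2, -0.4, -0.2]
width: 0.0006
```

Run:
```python
from h import *
o=get_obs(); print(o["time"],o["tool_pos"],o["wrist_force"])
im=snapshot("scene")[:,:,::-1].copy(); cv2.imwrite("pics/s5.png",im)
cv2.imwrite("pics/s5c.png",cv2.resize(im[120:345,95:470],(800,480),interpolation=cv2.INTER_CUBIC))
```

```text
22.75 [0.5004 0.3965 0.2367] [ 0.2263 -0.3893 -0.1724]
```

View pics/s5c.png

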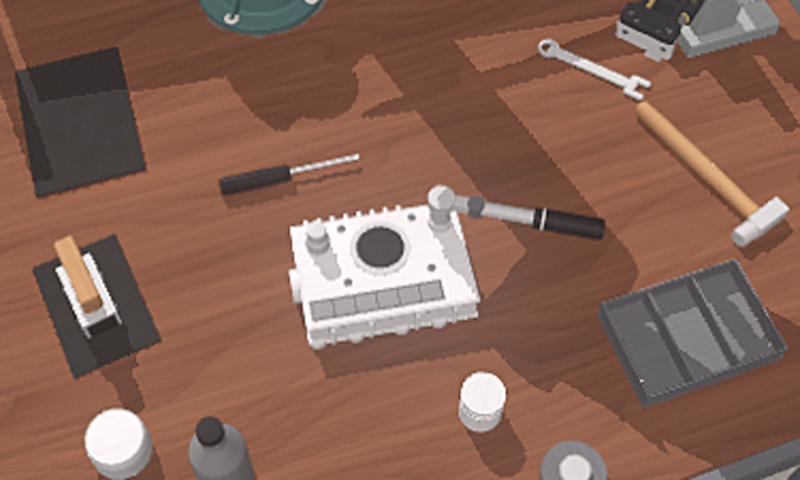

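The view shows the roller upright on its mat at (85,290), the bar flat, the wrench turned with its arm straight from hinge (476,207) to tip (603,228), and the bystanders unmoved. One numeric check, then I'll hand in.

Run:
```python
from h import *
S=cam("scene");s=800/375
p=onz(S,(np.array([(476,207),(541,218),(603,228)])+.5)/s-.5+[95,120],.104)
b=np.array([.5363,.1043,.104])
for q in(p[0]-b,p[2]-p[0],p[2]-b): print(np.degrees(np.arctan2(q[1],q[0])),np.linalg.norm(q))
g=onz(S,(np.array([(70,240),(90,308)])+.5)/s-.5+[95,120],.11);print("roller grip ends mid",g.mean(0))
print(get_obs()["time"],close_job())
```

```text
53.051777833951455 0.044486039790374556
59.84330074516762 0.16402491644784564
58.39585326520098 0.20826525283857403
roller grip ends mid [ 0.4969 -0.3601  0.11  ]
the job is handed in; nothing more can be done
22.8 None
```

The job is done and handed in at 22.8 s; no verdict is reported.

- **Seal bar:** I rolled along the bar and back with the roller under about 25 to 30 N. The wheels stayed at the fully-home height the whole way, and the before and after pictures show all six sections lowered evenly. The fingers never went near the bar.
- **Roller:** It was put back on its own mat, 180 by 120 mm by measurement. The last picture shows it upright on its wheels, about 14 mm or less from the mat's centre.
- **Wrench:** The bolt turned at about 4 N until it went tight. The hinge then gave at about 13 N and hit its hard stop after about 22 mm of travel, which matches about 0.2 rad. After I backed off, the arm touched nothing and the wrist force was zero.
- **Last checks:**
  - The grip's direction had swung from 77.5° to 58.4°, a turn of about 0.33 rad. With the unknown starting angle and the firm stop, that fits the bolt being tight.
  - The hinge-to-tip line read 59.8° against 53° for bolt-to-hinge. That gap is 7° over a 45 mm base, or about 5 mm of pixel and calibration error. It is opposite in sign to a broken hinge, so I took the handle as straight.
  - In the last picture the bystanders in view look unmoved.

The two cameras disagreed by about 3.5 mm on the bar's centre line; I used a value between them, well within the wheels' width.

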